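# Close the ring-mould press crosswise

## Robot

A 6-joint arm with a two-finger parallel gripper is mounted at the origin on the work surface. World frame = base frame: x ahead of the robot, y to its left, z up, the work surface at z = 0. Lengths are in m, angles in degrees, forces in N, time in s.
With the tool pointing down it reaches from about 0.3 to 0.75 m from the base axis. Payload 8.5 kg.
Tool frame: the origin (TCP) lies on the mounting face of the last link; the fingertips stand 173 mm ahead of it and the grasp point (between the pads) lies 155 mm ahead of it (env.tips_ahead is the distance from the TCP to the fingertips, in m); z points along the fingers, x is the direction in which the jaws open and shut, and the axes are right-handed (so a half turn about z gives the same grasp; the last joint's range is limited). The gripper opens to 85 mm and grips with 20 to 120 N. Pads are 22 mm wide; open, the fingers measure 114 mm over their backs; the gripper's body (76 mm by 85 mm) begins 54 mm behind the grasp point. The pads swing forward as they close: fully open they stand 13 mm farther back than shut.
Start: joints at [54.7, 21.807, 74.336, -0, 83.858, -12.336], TCP at [0.215, 0.506, 0.405] pointing down, gripper open.
Joint ranges: [-178.18, 178.18], [-50.72, 133.34], [12.68, 142.11], [-81.47, 261.47], [9.98, 163.14], [-165.26, 165.26]. Speed limits (degrees/s): [136.94, 136.94, 180, 180, 180, 180].

## Interface

Orientations are given as a 3x3 rotation matrix whose columns are the frame's x, y, z axes.
In Python, from rig import env gives the robot as it stands. The module is installed in compiled form; this text tells all that it offers.
- The arm moves only by the tool step_arm, never from a script. Its argument "increments" is a list of rows, each an object of numbers: "x", "y", "z": the shift along the tool's x, y, z in cm; "wx", "wy", "wz": the turn, a rotation vector about the tool's x, y, z in rad; "gripper": the finger opening in cm, from 0 to 8.54. A call has 1 to 20 rows; each row shifts and turns the commanded pose from where the row before left it, along the tool's axes as they then stand; what a row does not reach is not made up. A row lasts 1/10 s, in which the tool goes at most 50 mm and 8.59 degrees, less where a joint would pass 70% of its speed; a pose out of reach is approached as far as the arm can. A call with a gripper value outside its range is refused whole. The fingers move at their own pace and stop on an object; "newtons" is the grip in N (left out, the last holds). Time passes only in rows, so rows that do not move let the fingers close. It gives the time, the measured TCP pose, the force and the opening at its end, in the units of the state.
- env.observe(): the state, without advancing time (a new reading comes with each control period).
- env.get_image(name): name is "scene" or "top" or "wrist"; returns a dict with "color" (384x512x3 uint8, blue, green, red), "camera_matrix" (3x3 intrinsics, pixels), "rvec" (rotation vector, rad) and "tvec" (3), from world to camera coordinates, as OpenCV has them. Camera axes: x right, y down, z forward; pixel columns grow to the right and rows downward; lengths in m; the calibration is good to about 2 mm. A picture is of the moment at which its call begins. There is no depth.
- env.close_job(): hands the job in, once; it reports no verdict.
The state is a dict: "time_s": time; "q": joint angles; "qvel": joint speeds; "joint_efforts": joint torques, N m; "position": TCP position; "tool_rot": TCP orientation; "ft_force": force on the tool from outside, world axes, zero at the start; "wrist_torque": the same for the moment, N m; "grip_width": finger opening in m.
Only numpy, scipy, OpenCV 4.12 (cv2) and the standard library are available. Lean on these libraries where they do the work, as an engineer would, in place of code of your own. Each camera call takes 0.05 s, during which the arm holds its last target. There are 200 camera calls.

## Task

Two square mould presses stand on the jeweller's bench; one is already shut, the other still has its cover standing off its base, with one diagonal pair of push-down clamps about half-way down and the other pair still up. On the open press, push the two high clamps down level with the half-way pair; then push all four fully home crosswise, one diagonal pair first and then the other pair, so that the cover seats flat on its base.

Things in the scene. Friction and masses are not known exactly. Their poses are not given: they have to be found in the camera images.
- cap_a (a point): centre of the flat top of a push-down clamp's round brass cap (30 mm across, 14 mm tall) at (+50, +50) mm in the cover's x, y: far left as the robot sees it. It slides only straight down and stays where it is left: top fully up 86 mm above the table, half-way 74 mm, fully home 62 mm (stops 2 mm sooner while the cover is tilted). Pushing takes about 8 to 15 N. Starts about half-way (74 to 76 mm).
- cap_b (a point): centre of the flat top of a push-down clamp's round brass cap (30 mm across, 14 mm tall) at (-50, +50) mm in the cover's x, y: near left as the robot sees it. It slides only straight down and stays where it is left: top fully up 86 mm above the table, half-way 74 mm, fully home 62 mm (stops 2 mm sooner while the cover is tilted). Pushing takes about 8 to 15 N. Starts up (83 to 86 mm).
- cap_c (a point): centre of the flat top of a push-down clamp's round brass cap (30 mm across, 14 mm tall) at (-50, -50) mm, near right, diagonally across from cap_a. It slides only straight down and stays where it is left: top fully up 86 mm above the table, half-way 74 mm, fully home 62 mm (stops 2 mm sooner while the cover is tilted). Pushing takes about 8 to 15 N. Starts about half-way (74 to 76 mm).
- cap_d (a point): centre of the flat top of a push-down clamp's round brass cap (30 mm across, 14 mm tall) at (+50, -50) mm, far right, diagonally across from cap_b. It slides only straight down and stays where it is left: top fully up 86 mm above the table, half-way 74 mm, fully home 62 mm (stops 2 mm sooner while the cover is tilted). Pushing takes about 8 to 15 N. Starts up (83 to 86 mm).
- cover: Loose square steel cover of the open press, 130 x 130 x 8 mm, clamp shafts through it at x, y = +-50 mm; light spring pins lift it against the lowest caps. Origin: centre of its underside; z up, x, y along its sides (turned up to 40 degrees). Underside starts about 52 mm above the table; seated on its aluminium base: 40 mm. The like, shut press (caps at 62 mm) stands at least 240 mm away.

How it is judged (in metres and radians):
On the way, in this order (a step that is already met when the one before it is completed fails the run):
1. all four clamps are about half-way down together (each cap top 68 to 80 mm above the table) (height (world z) of cap_a between 0.068 and 0.08 m and height (world z) of cap_b between 0.068 and 0.08 m and height (world z) of cap_c between 0.068 and 0.08 m and height (world z) of cap_d between 0.068 and 0.08 m), for 0.1 s.
2. one diagonal pair is fully home (cap tops below 67 mm) while the other pair still stands clear of home (above 68 mm) (((height (world z) of each of cap_a, cap_c below 0.067 m and height (world z) of each of cap_b, cap_d above 0.068 m) or (height (world z) of each of cap_b, cap_d below 0.067 m and height (world z) of each of cap_a, cap_c above 0.068 m))), for 0.1 s.
At the end, for the whole second after the job is handed in: All four caps are home (tops within 5 mm of 62 mm above the table) and the cover lies at rest on its base, within 4 mm of it and within 2 degrees of level (height (world z) of each of cap_a, cap_b, cap_c, cap_d below 0.067 m and height (world z) of cover below 0.044 m and angle between cover's own z axis and vertical below 0.035 rad and linear speed of cover below 0.02 m/s); the robot touches nothing.
It also fails if it takes over 61 s, if anything falls off the work surface, if the arm or the gripper's body presses on something with over 40 N, if the wrist force passes 120 N, or if a joint passes its speed limit or range.

## Working session

There is one attempt and no reset: what is moved stays moved. The work goes in short steps, Python scripts to look and compute and a tool call to move; the robot and the scene stay as the last step left them, time stands still between calls to the robot, and variables do not carry over. Pictures are saved under pics/ and viewed, about 8 in all and at most 12, crops included, and the job is handed in when it is done.

Besides the shell and the picture viewer there is one more tool, called after ">>>" as name(argument=value, ...), one argument or row to a line, values as JSON. step_arm: Moves the arm, as the interface text tells. Its arguments: {"type":"object","properties":{"increments":{"type":"array"},"newtons":{"type":"number"}},"required":["increments"]}

```bash
mkdir -p pics
cat > h.py <<'E'
import numpy as np, cv2
from rig import env
def cam(n):
    return env.get_image(n)
def ray(im,u,v,z):
    K=np.array(im["camera_matrix"]);R,_=cv2.Rodrigues(np.array(im["rvec"],float));t=np.array(im["tvec"],float).ravel()
    d=R.T@np.linalg.inv(K)@[u,v,1];c=-R.T@t
    return c+d*(z-c[2])/d[2]
def proj(im,P):
    return cv2.projectPoints(np.array(P,float).reshape(-1,3),np.array(im["rvec"],float),np.array(im["tvec"],float),np.array(im["camera_matrix"]),None)[0].reshape(-1,2)
E
python3 - <<'E'
from h import *
import pickle
ims={n:cam(n) for n in("top","scene")}
pickle.dump(ims,open("ims.pkl","wb"))
for n in ims: cv2.imwrite(f"pics/{n}1.png",cv2.resize(ims[n]["color"],None,fx=1.5,fy=1.5,interpolation=cv2.INTER_CUBIC))
s=env.observe();print(s["time_s"],s["position"],s["tool_rot"],s["ft_force"],s["grip_width"],env.tips_ahead)
E
```

```text
0.1 [0.21456199 0.50638293 0.40418991] [[ 3.90144520e-01  9.20753319e-01 -7.60595415e-04]
 [ 9.20752819e-01 -3.90145140e-01 -1.00758805e-03]
 [-1.22448265e-03 -3.07215417e-04 -9.99999203e-01]] [-0.18818103  0.98172135  0.16788526] 0.08542128189393011 0.1734
```

View pics/top1.png

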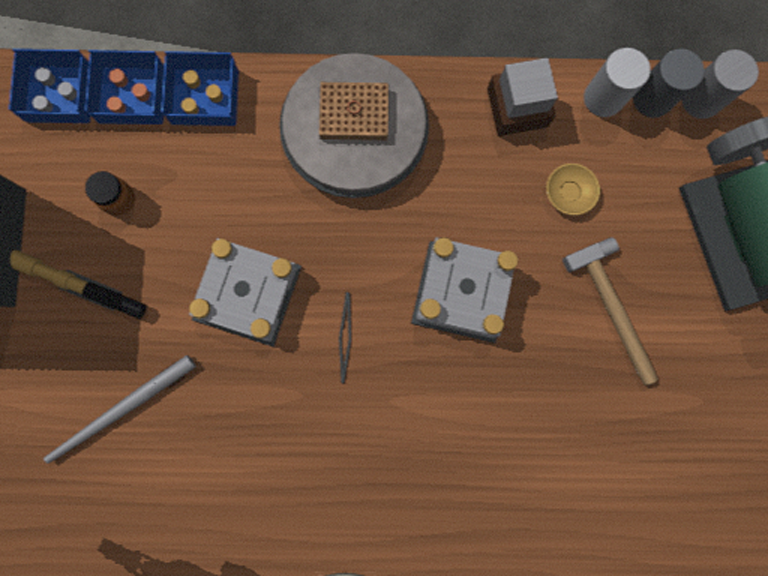

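View pics/scene1.png

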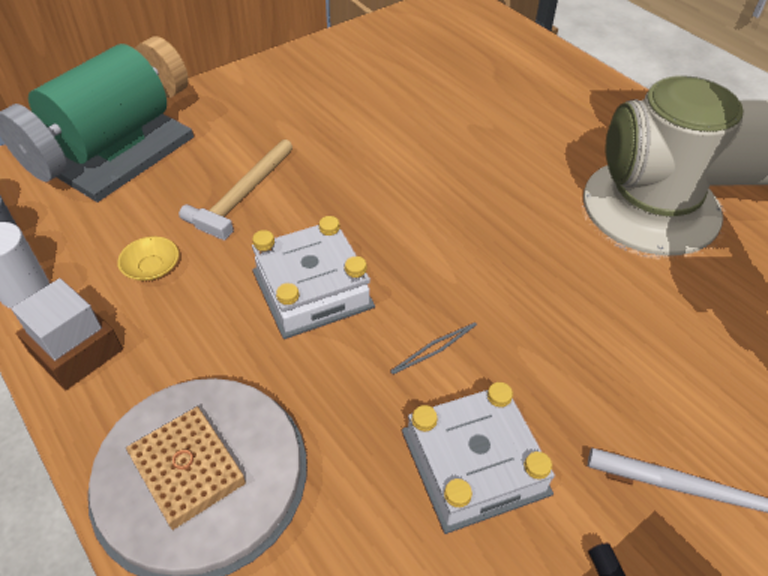

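The top view shows both presses at about (245,290) and (465,288), with four brass caps each. I need a closer look to see which one is open.

Run:
```python
from h import *
import pickle
ims=pickle.load(open("ims.pkl","rb"))
s=ims["scene"]["color"];t=ims["top"]["color"]
z=lambda a,x,y:cv2.resize(a[y:y+100,x:x+130],(400,300),interpolation=cv2.INTER_CUBIC) 
print(s.shape)
f=lambda a,x,y,w,h:cv2.resize(a[y:y+h,x:x+w],(400,300),interpolation=cv2.INTER_CUBIC)
o=np.vstack([np.hstack([f(s,155,135,104,78),f(s,260,246,120,90)]),np.hstack([f(t,265,150,100,75),f(t,115,150,100,75)])])
cv2.imwrite("pics/crop1.png",o)
# where the presses are
for u,v in((245/1.5,290/1.5),(465/1.5,287/1.5)): print(ray(ims["top"],u,v,.055))
```

```text
(384, 512, 3)
[0.54653131 0.16372828 0.055     ]
[ 0.55650256 -0.18136048  0.055     ]
```

View pics/crop1.png

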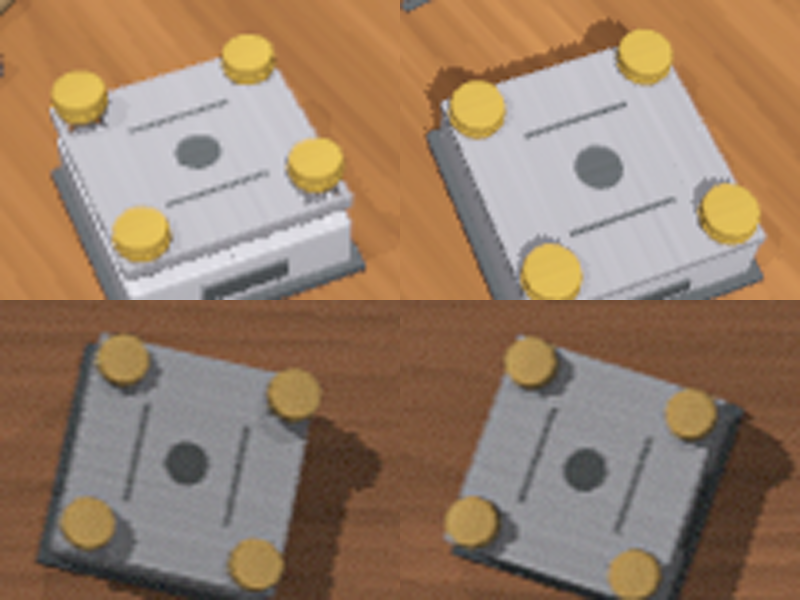

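The right-hand press (y ≈ -0.18) is the open one: its cover stands off and its caps b and d are high. In the top crop its caps are at a (123,358), d (293,394), b (87,522) and c (257,565). In the scene crop they are at d (78,96), c (247,53), b (315,160) and a (140,230).

Run:
```python
from h import *
import pickle
from scipy.optimize import least_squares
ims=pickle.load(open("ims.pkl","rb"))
T=np.array([(123,357),(87,521),(257,564),(293,393)],float); T[:,1]-=300; T=T/4+[265,150]   # a b c d
S=np.array([(140,230),(315,158),(247,51),(78,91)],float)*104/400+[155,135]
S[0]=np.array((140,230))*.26+[155,135]
L=np.array([(50,50),(-50,50),(-50,-50),(50,-50)])/1000
def pts(p,):
    c,s=np.cos(p[2]),np.sin(p[2]);xy=L@np.array([[c,s],[-s,c]])+p[:2]
    return np.c_[xy,[.075,.0845,.075,.0845]]
r=lambda p:np.r_[(proj(ims["top"],pts(p))-T).ravel(),(proj(ims["scene"],pts(p))-S).ravel()]
s=least_squares(r,[.556,-.18,-.2]);print(s.x,np.degrees(s.x[2]));print(s.fun.reshape(-1,2).round(1));print(pts(s.x).round(4))
for u,z in zip(T,[.075,.0845,.075,.0845]):print(ray(ims["top"],*u,z).round(4))
```

```text
[ 0.55683656 -0.18255791 -0.2136887 ] -12.243460664194759
[[-0.5  0.2]
 [-0.3  0.3]
 [-0.6 -0.2]
 [-0.1  0. ]
 [-0.2 -0.8]
 [-0.2 -0.2]
 [-0.2  0. ]
 [-0.3 -0.3]]
[[ 0.6163 -0.1443  0.075 ]
 [ 0.5186 -0.1231  0.0845]
 [ 0.4974 -0.2208  0.075 ]
 [ 0.5951 -0.242   0.0845]]
[ 0.6168 -0.1455  0.075 ]
[ 0.5192 -0.1237  0.0845]
[ 0.497  -0.2221  0.075 ]
[ 0.5952 -0.2423  0.0845]
```

>>> step_arm(
  increments=[
    {"gripper": 0},
    {"gripper": 0},
    {"gripper": 0},
  ],
  newtons=40,
)

```text
invalid input at $.increments[0]: expected keys x, y, z, wx, wy, wz, gripper
```

>>> step_arm(
  increments=[
    {"x": -2.56,"y": 2.92,"z": 0,"wx": 0,"wy": 0,"wz": 0,"gripper": 0},
    {"x": -2.56,"y": 2.92,"z": 0,"wx": 0,"wy": 0,"wz": 0,"gripper": 0},
    {"x": -2.56,"y": 2.92,"z": 0,"wx": 0,"wy": 0,"wz": 0,"gripper": 0},
    {"x": -2.56,"y": 2.92,"z": 0,"wx": 0,"wy": 0,"wz": 0,"gripper": 0},
    {"x": -2.56,"y": 2.92,"z": 0,"wx": 0,"wy": 0,"wz": 0,"gripper": 0},
    {"x": -2.56,"y": 2.92,"z": 0,"wx": 0,"wy": 0,"wz": 0,"gripper": 0},
    {"x": -2.56,"y": 2.92,"z": 0,"wx": 0,"wy": 0,"wz": 0,"gripper": 0},
    {"x": -2.56,"y": 2.92,"z": 0,"wx": 0,"wy": 0,"wz": 0,"gripper": 0},
    {"x": -2.56,"y": 2.92,"z": 0,"wx": 0,"wy": 0,"wz": 0,"gripper": 0},
    {"x": -2.56,"y": 2.92,"z": 0.5,"wx": 0,"wy": 0,"wz": 0,"gripper": 0},
    {"x": -2.56,"y": 2.92,"z": 1,"wx": 0,"wy": 0,"wz": 0,"gripper": 0},
    {"x": -2.56,"y": 2.92,"z": 1,"wx": 0,"wy": 0,"wz": 0,"gripper": 0},
    {"x": -2.56,"y": 2.92,"z": 1,"wx": 0,"wy": 0,"wz": 0,"gripper": 0},
    {"x": -2.56,"y": 2.92,"z": 1,"wx": 0,"wy": 0,"wz": 0,"gripper": 0},
    {"x": -2.56,"y": 2.92,"z": 1,"wx": 0,"wy": 0,"wz": 0,"gripper": 0},
    {"x": -2.56,"y": 2.92,"z": 1,"wx": 0,"wy": 0,"wz": 0,"gripper": 0},
    {"x": -2.56,"y": 2.92,"z": 1,"wx": 0,"wy": 0,"wz": 0,"gripper": 0},
    {"x": -2.56,"y": 2.92,"z": 1,"wx": 0,"wy": 0,"wz": 0,"gripper": 0},
    {"x": 0,"y": 0,"z": 1,"wx": 0,"wy": 0,"wz": -0.0935,"gripper": 0},
    {"x": 0,"y": 0,"z": 1,"wx": 0,"wy": 0,"wz": -0.0935,"gripper": 0},
  ],
  newtons=40,
)

```text
time_s: 2.1
position: [0.5189, -0.1241, 0.2987]
tool_rot: [[0.21, 0.978, -0.001], [0.978, -0.21, 0.001], [0.0, -0.001, -1.0]]
ft_force: [0.1, -0.3, -0.5]
grip_width: -0.0002
```

```bash
cat >> h.py <<'E'
CAP=dict(a=(.6163,-.1443),b=(.5186,-.1231),c=(.4974,-.2208),d=(.5951,-.242))
def st():
    s=env.observe();p=np.array(s["position"]);R=np.array(s["tool_rot"]);tip=p+R[:,2]*env.tips_ahead
    print("t",round(s["time_s"],2),"tip",tip.round(4),"F",np.round(s["ft_force"],1),"w",round(s["grip_width"],4),"tilt",np.degrees(np.arccos(-R[2,2])).round(2))
    for k,(x,y) in CAP.items(): print(k,"tool xy cm",((R.T@(np.array([x,y,tip[2]])-tip))*100).round(2))
E
python3 -c "
from h import *
st();im=cam('scene');cv2.imwrite('pics/s2.png',cv2.resize(im['color'][90:270,120:360],(800,600)))"
```

```text
t 2.1 tip [ 0.5188 -0.124   0.1253] F [ 0.1 -0.3 -0.5] w -0.0002 tilt 0.06
a tool xy cm [ 0.06  9.96 -0.01]
b tool xy cm [ 0.08 -0.03  0.  ]
c tool xy cm [-9.92 -0.05 -0.  ]
d tool xy cm [-9.93  9.94 -0.01]
```

View pics/s2.png

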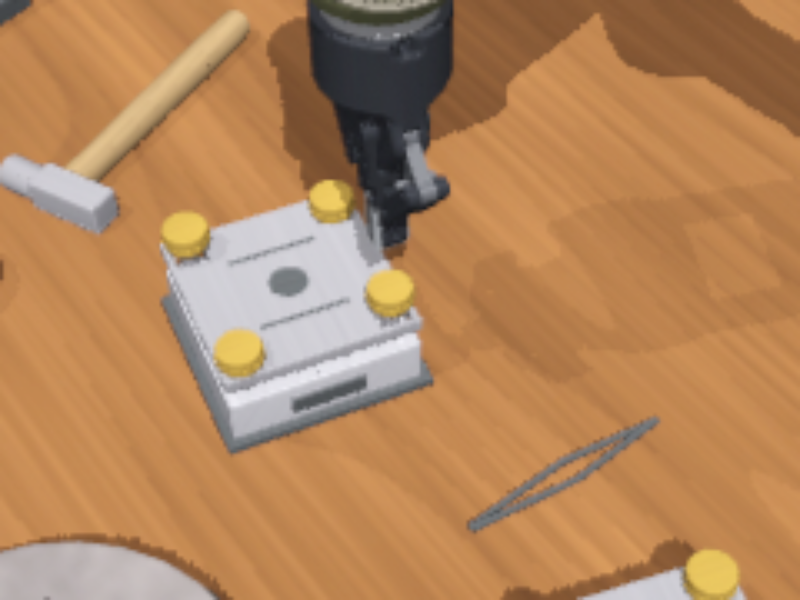

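The closed fingertips at (392,240) hang above cap b at (390,290), as planned. Next I push b down.

>>> step_arm(
  increments=[
    {"x": 0,"y": 0,"z": 1.5,"wx": 0,"wy": 0,"wz": 0,"gripper": 0},
    {"x": 0,"y": 0,"z": 1.5,"wx": 0,"wy": 0,"wz": 0,"gripper": 0},
    {"x": 0,"y": 0,"z": 0.5,"wx": 0,"wy": 0,"wz": 0,"gripper": 0},
    {"x": 0,"y": 0,"z": 0.2,"wx": 0,"wy": 0,"wz": 0,"gripper": 0},
    {"x": 0,"y": 0,"z": 0.2,"wx": 0,"wy": 0,"wz": 0,"gripper": 0},
    {"x": 0,"y": 0,"z": 0.2,"wx": 0,"wy": 0,"wz": 0,"gripper": 0},
    {"x": 0,"y": 0,"z": 0.2,"wx": 0,"wy": 0,"wz": 0,"gripper": 0},
    {"x": 0,"y": 0,"z": 0.2,"wx": 0,"wy": 0,"wz": 0,"gripper": 0},
    {"x": 0,"y": 0,"z": 0,"wx": 0,"wy": 0,"wz": 0,"gripper": 0},
  ],
)

```text
time_s: 3.05
position: [0.5188, -0.1229, 0.2555]
tool_rot: [[0.212, 0.977, 0.001], [0.977, -0.212, -0.001], [-0.0, 0.001, -1.0]]
ft_force: [-0.9, 0.8, 4.5]
grip_width: -0.0
```

```bash
python3 -c "
from h import *
st()"
```

```text
t 3.05 tip [ 0.519  -0.123   0.0821] F [-0.9  0.8  4.5] w -0.0 tilt 0.08
a tool xy cm [-0.01  9.96  0.01]
b tool xy cm [-0.02 -0.04 -0.  ]
c tool xy cm [-10.01  -0.04   0.  ]
d tool xy cm [-10.01   9.96   0.02]
```

>>> step_arm(
  increments=[
    {"x": 0,"y": 0,"z": 0.2,"wx": 0,"wy": 0,"wz": 0,"gripper": 0},
    {"x": 0,"y": 0,"z": 0.2,"wx": 0,"wy": 0,"wz": 0,"gripper": 0},
    {"x": 0,"y": 0,"z": 0.2,"wx": 0,"wy": 0,"wz": 0,"gripper": 0},
    {"x": 0,"y": 0,"z": 0.1,"wx": 0,"wy": 0,"wz": 0,"gripper": 0},
    {"x": 0,"y": 0,"z": 0,"wx": 0,"wy": 0,"wz": 0,"gripper": 0},
    {"x": 0,"y": 0,"z": 0,"wx": 0,"wy": 0,"wz": 0,"gripper": 0},
  ],
)

```text
time_s: 3.65
position: [0.5188, -0.123, 0.2485]
tool_rot: [[0.212, 0.977, 0.001], [0.977, -0.212, -0.001], [-0.0, 0.001, -1.0]]
ft_force: [-1.1, -0.3, 5.1]
grip_width: 0.0001
```

```bash
python3 -c "
from h import *
st()"
```

```text
t 3.65 tip [ 0.519  -0.1231  0.0751] F [-1.1 -0.3  5.1] w 0.0001 tilt 0.08
a tool xy cm [-0.01  9.95  0.01]
b tool xy cm [-0.01 -0.04 -0.  ]
c tool xy cm [-10.01  -0.04   0.  ]
d tool xy cm [-10.01   9.96   0.02]
```

>>> step_arm(
  increments=[
    {"x": 0,"y": 0,"z": -2,"wx": 0,"wy": 0,"wz": 0,"gripper": 0},
    {"x": 0,"y": 0,"z": -2,"wx": 0,"wy": 0,"wz": 0,"gripper": 0},
    {"x": -2.5,"y": 2.49,"z": 0,"wx": 0,"wy": 0,"wz": 0,"gripper": 0},
    {"x": -2.5,"y": 2.49,"z": 0,"wx": 0,"wy": 0,"wz": 0,"gripper": 0},
    {"x": -2.5,"y": 2.49,"z": 0,"wx": 0,"wy": 0,"wz": 0,"gripper": 0},
    {"x": -2.5,"y": 2.49,"z": 0,"wx": 0,"wy": 0,"wz": 0,"gripper": 0},
    {"x": 0,"y": 0,"z": 0,"wx": 0,"wy": 0,"wz": 0,"gripper": 0},
    {"x": 0,"y": 0,"z": 1.2,"wx": 0,"wy": 0,"wz": 0,"gripper": 0},
    {"x": 0,"y": 0,"z": 1,"wx": 0,"wy": 0,"wz": 0,"gripper": 0},
    {"x": 0,"y": 0,"z": 0.3,"wx": 0,"wy": 0,"wz": 0,"gripper": 0},
    {"x": 0,"y": 0,"z": 0.3,"wx": 0,"wy": 0,"wz": 0,"gripper": 0},
    {"x": 0,"y": 0,"z": 0.3,"wx": 0,"wy": 0,"wz": 0,"gripper": 0},
    {"x": 0,"y": 0,"z": 0.3,"wx": 0,"wy": 0,"wz": 0,"gripper": 0},
    {"x": 0,"y": 0,"z": 0.3,"wx": 0,"wy": 0,"wz": 0,"gripper": 0},
    {"x": 0,"y": 0,"z": 0.3,"wx": 0,"wy": 0,"wz": 0,"gripper": 0},
    {"x": 0,"y": 0,"z": 0,"wx": 0,"wy": 0,"wz": 0,"gripper": 0},
    {"x": 0,"y": 0,"z": 0,"wx": 0,"wy": 0,"wz": 0,"gripper": 0},
  ],
)

```text
time_s: 5.35
position: [0.5947, -0.2413, 0.2485]
tool_rot: [[0.212, 0.977, 0.0], [0.977, -0.212, 0.0], [0.0, 0.0, -1.0]]
ft_force: [-2.2, 3.4, 5.5]
grip_width: -0.0001
```

```bash
python3 -c "
from h import *
st();im=cam('scene');cv2.imwrite('pics/s3.png',cv2.resize(im['color'][120:240,140:300],(800,600),interpolation=2))"
```

```text
t 5.35 tip [ 0.5947 -0.2412  0.0751] F [-2.2  3.4  5.5] w -0.0001 tilt 0.02
a tool xy cm [9.93 0.06 0.  ]
b tool xy cm [ 9.93 -9.94  0.  ]
c tool xy cm [-0.07 -9.94 -0.  ]
d tool xy cm [-0.07  0.05 -0.  ]
```

View pics/s3.png

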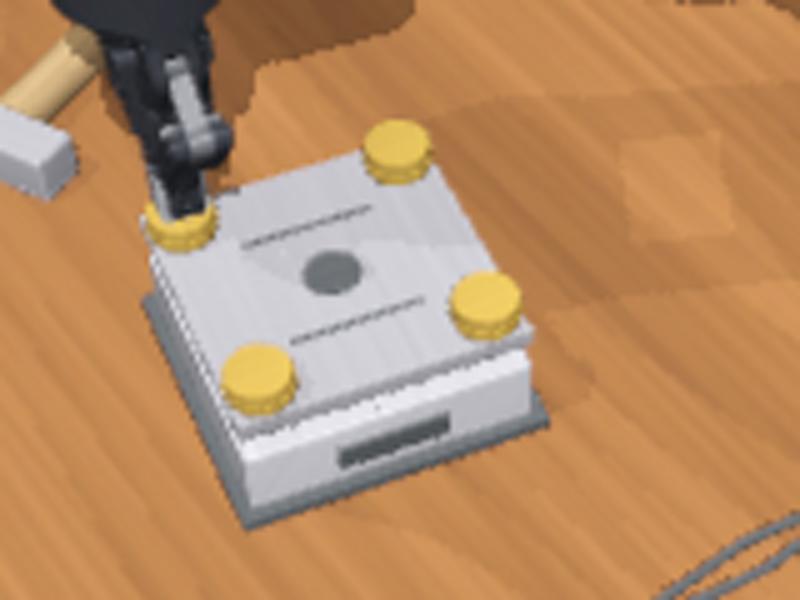

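All four caps stand level now; the fingers rest on d at (180,215). Next is a, all the way home.

>>> step_arm(
  increments=[
    {"x": 0,"y": 0,"z": -1.5,"wx": 0,"wy": 0,"wz": 0,"gripper": 0},
    {"x": 0,"y": 0,"z": -1.5,"wx": 0,"wy": 0,"wz": 0,"gripper": 0},
    {"x": 3.3,"y": 0.02,"z": 0,"wx": 0,"wy": 0,"wz": 0,"gripper": 0},
    {"x": 3.3,"y": 0.02,"z": 0,"wx": 0,"wy": 0,"wz": 0,"gripper": 0},
    {"x": 3.3,"y": 0.02,"z": 0,"wx": 0,"wy": 0,"wz": 0,"gripper": 0},
    {"x": 0,"y": 0,"z": 0,"wx": 0,"wy": 0,"wz": 0,"gripper": 0},
    {"x": 0,"y": 0,"z": 1.3,"wx": 0,"wy": 0,"wz": 0,"gripper": 0},
    {"x": 0,"y": 0,"z": 1.1,"wx": 0,"wy": 0,"wz": 0,"gripper": 0},
    {"x": 0,"y": 0,"z": 0.3,"wx": 0,"wy": 0,"wz": 0,"gripper": 0},
    {"x": 0,"y": 0,"z": 0.3,"wx": 0,"wy": 0,"wz": 0,"gripper": 0},
    {"x": 0,"y": 0,"z": 0.3,"wx": 0,"wy": 0,"wz": 0,"gripper": 0},
    {"x": 0,"y": 0,"z": 0.3,"wx": 0,"wy": 0,"wz": 0,"gripper": 0},
    {"x": 0,"y": 0,"z": 0.2,"wx": 0,"wy": 0,"wz": 0,"gripper": 0},
    {"x": 0,"y": 0,"z": 0.2,"wx": 0,"wy": 0,"wz": 0,"gripper": 0},
    {"x": 0,"y": 0,"z": 0.1,"wx": 0,"wy": 0,"wz": 0,"gripper": 0},
    {"x": 0,"y": 0,"z": 0,"wx": 0,"wy": 0,"wz": 0,"gripper": 0},
    {"x": 0,"y": 0,"z": 0,"wx": 0,"wy": 0,"wz": 0,"gripper": 0},
  ],
)

```text
time_s: 7.1
position: [0.6158, -0.1459, 0.2375]
tool_rot: [[0.213, 0.977, -0.002], [0.977, -0.213, 0.0], [-0.0, -0.002, -1.0]]
ft_force: [-7.3, 2.0, 11.4]
grip_width: -0.0
```

```bash
python3 -c "
from h import *
st()"
```

```text
t 7.1 tip [ 0.6155 -0.1459  0.0641] F [-7.3  2.  11.4] w -0.0 tilt 0.1
a tool xy cm [ 0.17  0.05 -0.  ]
b tool xy cm [ 0.16 -9.95  0.02]
c tool xy cm [-9.84 -9.94  0.02]
d tool xy cm [-9.83  0.06  0.  ]
```

a stopped at 64 mm, the early stop expected while the cover is tilted. Next is c.

>>> step_arm(
  increments=[
    {"x": 0,"y": 0,"z": -2,"wx": 0,"wy": 0,"wz": 0,"gripper": 0},
    {"x": 0,"y": 0,"z": -2,"wx": 0,"wy": 0,"wz": 0,"gripper": 0},
    {"x": -2.45,"y": -2.48,"z": 0,"wx": 0,"wy": 0,"wz": 0,"gripper": 0},
    {"x": -2.45,"y": -2.48,"z": 0,"wx": 0,"wy": 0,"wz": 0,"gripper": 0},
    {"x": -2.45,"y": -2.48,"z": 0,"wx": 0,"wy": 0,"wz": 0,"gripper": 0},
    {"x": -2.45,"y": -2.48,"z": 0,"wx": 0,"wy": 0,"wz": 0,"gripper": 0},
    {"x": 0,"y": 0,"z": 0,"wx": 0,"wy": 0,"wz": 0,"gripper": 0},
    {"x": 0,"y": 0,"z": 1.3,"wx": 0,"wy": 0,"wz": 0,"gripper": 0},
    {"x": 0,"y": 0,"z": 1,"wx": 0,"wy": 0,"wz": 0,"gripper": 0},
    {"x": 0,"y": 0,"z": 0.3,"wx": 0,"wy": 0,"wz": 0,"gripper": 0},
    {"x": 0,"y": 0,"z": 0.3,"wx": 0,"wy": 0,"wz": 0,"gripper": 0},
    {"x": 0,"y": 0,"z": 0.3,"wx": 0,"wy": 0,"wz": 0,"gripper": 0},
    {"x": 0,"y": 0,"z": 0.3,"wx": 0,"wy": 0,"wz": 0,"gripper": 0},
    {"x": 0,"y": 0,"z": 0.3,"wx": 0,"wy": 0,"wz": 0,"gripper": 0},
    {"x": 0,"y": 0,"z": 0.2,"wx": 0,"wy": 0,"wz": 0,"gripper": 0},
    {"x": 0,"y": 0,"z": 0.1,"wx": 0,"wy": 0,"wz": 0,"gripper": 0},
    {"x": 0,"y": 0,"z": 0,"wx": 0,"wy": 0,"wz": 0,"gripper": 0},
    {"x": 0,"y": 0,"z": 0,"wx": 0,"wy": 0,"wz": 0,"gripper": 0},
  ],
)

```text
time_s: 8.9
position: [0.4988, -0.2197, 0.2367]
tool_rot: [[0.212, 0.977, 0.0], [0.977, -0.212, -0.001], [-0.001, 0.0, -1.0]]
ft_force: [-4.4, 0.2, 8.7]
grip_width: -0.0002
```

```bash
python3 -c "
from h import *
st()"
```

```text
t 8.9 tip [ 0.4988 -0.2198  0.0633] F [-4.4  0.2  8.7] w -0.0002 tilt 0.03
a tool xy cm [ 9.87  9.89 -0.  ]
b tool xy cm [ 9.87 -0.11 -0.01]
c tool xy cm [-0.12 -0.11  0.  ]
d tool xy cm [-0.13  9.88  0.  ]
```

>>> step_arm(
  increments=[
    {"x": 0,"y": 0,"z": -2,"wx": 0,"wy": 0,"wz": 0,"gripper": 0},
    {"x": 0,"y": 0,"z": -2,"wx": 0,"wy": 0,"wz": 0,"gripper": 0},
    {"x": 3.3,"y": -0.04,"z": 0,"wx": 0,"wy": 0,"wz": 0,"gripper": 0},
    {"x": 3.3,"y": -0.04,"z": 0,"wx": 0,"wy": 0,"wz": 0,"gripper": 0},
    {"x": 3.3,"y": -0.04,"z": 0,"wx": 0,"wy": 0,"wz": 0,"gripper": 0},
    {"x": 0,"y": 0,"z": 0,"wx": 0,"wy": 0,"wz": 0,"gripper": 0},
  ],
)

```text
time_s: 9.5
position: [0.519, -0.1198, 0.2759]
tool_rot: [[0.208, 0.978, 0.0], [0.978, -0.208, 0.001], [0.001, 0.0, -1.0]]
ft_force: [0.3, 1.0, -0.5]
grip_width: 0.0003
```

```bash
python3 -c "
from h import *
st();im=cam('scene');cv2.imwrite('pics/s4.png',cv2.resize(im['color'][120:240,140:300],(800,600),interpolation=2))"
```

```text
t 9.5 tip [ 0.519  -0.1196  0.1025] F [ 0.3  1.  -0.5] w 0.0003 tilt 0.04
a tool xy cm [-0.39 10.03 -0.  ]
b tool xy cm [-0.35  0.03 -0.  ]
c tool xy cm [-1.034e+01 -1.000e-02 -1.000e-02]
d tool xy cm [-1.038e+01  9.990e+00 -1.000e-02]
```

View pics/s4.png

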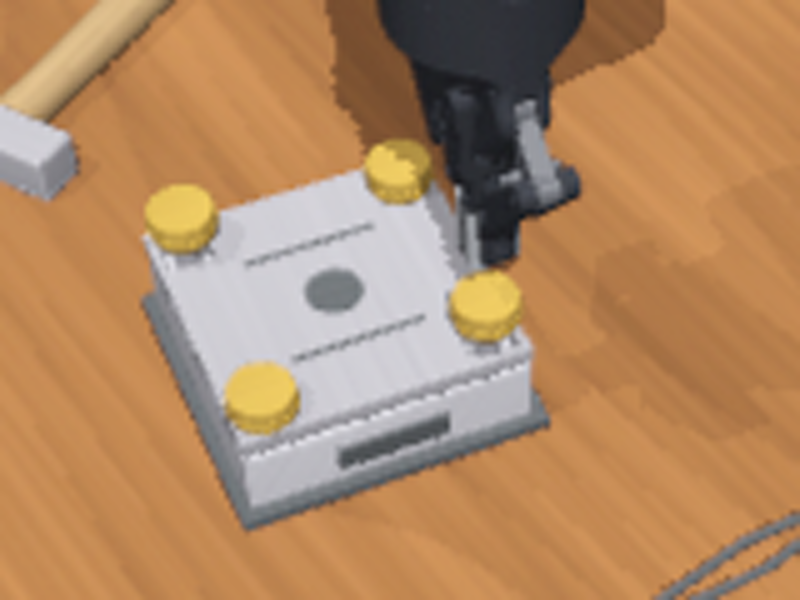

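a at (262,395) and c at (397,170) are down. b at (485,300) and d at (181,213) still stand clear. Next is b home, then d.

>>> step_arm(
  increments=[
    {"x": -0.25,"y": 0,"z": 1,"wx": 0,"wy": 0,"wz": 0,"gripper": 0},
    {"x": 0,"y": 0,"z": 1,"wx": 0,"wy": 0,"wz": 0,"gripper": 0},
    {"x": 0,"y": 0,"z": 0.5,"wx": 0,"wy": 0,"wz": 0,"gripper": 0},
    {"x": 0,"y": 0,"z": 0.3,"wx": 0,"wy": 0,"wz": 0,"gripper": 0},
    {"x": 0,"y": 0,"z": 0.3,"wx": 0,"wy": 0,"wz": 0,"gripper": 0},
    {"x": 0,"y": 0,"z": 0.3,"wx": 0,"wy": 0,"wz": 0,"gripper": 0},
    {"x": 0,"y": 0,"z": 0.3,"wx": 0,"wy": 0,"wz": 0,"gripper": 0},
    {"x": 0,"y": 0,"z": 0.2,"wx": 0,"wy": 0,"wz": 0,"gripper": 0},
    {"x": 0,"y": 0,"z": 0.2,"wx": 0,"wy": 0,"wz": 0,"gripper": 0},
    {"x": 0,"y": 0,"z": 0.1,"wx": 0,"wy": 0,"wz": 0,"gripper": 0},
    {"x": 0,"y": 0,"z": 0,"wx": 0,"wy": 0,"wz": 0,"gripper": 0},
    {"x": 0,"y": 0,"z": 0,"wx": 0,"wy": 0,"wz": 0,"gripper": 0},
  ],
)

```text
time_s: 10.75
position: [0.5175, -0.1258, 0.2355]
tool_rot: [[0.212, 0.977, -0.0], [0.977, -0.212, -0.001], [-0.001, -0.0, -1.0]]
ft_force: [-9.1, 1.5, 22.3]
grip_width: 0.0
```

```bash
python3 -c "
from h import *
st()"
```

```text
t 10.75 tip [ 0.5175 -0.126   0.0621] F [-9.1  1.5 22.3] w 0.0 tilt 0.06
a tool xy cm [ 0.31 10.05 -0.  ]
b tool xy cm [ 0.3   0.05 -0.  ]
c tool xy cm [-9.69  0.06  0.01]
d tool xy cm [-9.690e+00  1.005e+01  1.000e-02]
```

>>> step_arm(
  increments=[
    {"x": 0,"y": 0,"z": -2,"wx": 0,"wy": 0,"wz": 0,"gripper": 0},
    {"x": 0,"y": 0,"z": -2,"wx": 0,"wy": 0,"wz": 0,"gripper": 0},
    {"x": -2.42,"y": 2.5,"z": 0,"wx": 0,"wy": 0,"wz": 0,"gripper": 0},
    {"x": -2.42,"y": 2.5,"z": 0,"wx": 0,"wy": 0,"wz": 0,"gripper": 0},
    {"x": -2.42,"y": 2.5,"z": 0,"wx": 0,"wy": 0,"wz": 0,"gripper": 0},
    {"x": -2.42,"y": 2.5,"z": 0,"wx": 0,"wy": 0,"wz": 0,"gripper": 0},
    {"x": 0,"y": 0,"z": 0,"wx": 0,"wy": 0,"wz": 0,"gripper": 0},
    {"x": 0,"y": 0,"z": 1.3,"wx": 0,"wy": 0,"wz": 0,"gripper": 0},
    {"x": 0,"y": 0,"z": 1,"wx": 0,"wy": 0,"wz": 0,"gripper": 0},
    {"x": 0,"y": 0,"z": 0.3,"wx": 0,"wy": 0,"wz": 0,"gripper": 0},
    {"x": 0,"y": 0,"z": 0.3,"wx": 0,"wy": 0,"wz": 0,"gripper": 0},
    {"x": 0,"y": 0,"z": 0.3,"wx": 0,"wy": 0,"wz": 0,"gripper": 0},
    {"x": 0,"y": 0,"z": 0.3,"wx": 0,"wy": 0,"wz": 0,"gripper": 0},
    {"x": 0,"y": 0,"z": 0.2,"wx": 0,"wy": 0,"wz": 0,"gripper": 0},
    {"x": 0,"y": 0,"z": 0.2,"wx": 0,"wy": 0,"wz": 0,"gripper": 0},
    {"x": 0,"y": 0,"z": 0.1,"wx": 0,"wy": 0,"wz": 0,"gripper": 0},
    {"x": 0,"y": 0,"z": 0,"wx": 0,"wy": 0,"wz": 0,"gripper": 0},
    {"x": 0,"y": 0,"z": 0,"wx": 0,"wy": 0,"wz": 0,"gripper": 0},
  ],
)

```text
time_s: 12.55
position: [0.5946, -0.2403, 0.2354]
tool_rot: [[0.211, 0.977, -0.001], [0.977, -0.211, -0.0], [-0.0, -0.001, -1.0]]
ft_force: [-7.5, 1.7, 16.1]
grip_width: -0.0
```

```bash
python3 -c "
from h import *
st()"
```

```text
t 12.55 tip [ 0.5944 -0.2403  0.062 ] F [-7.5  1.7 16.1] w -0.0 tilt 0.05
a tool xy cm [ 9.85  0.11 -0.  ]
b tool xy cm [ 9.86 -9.89  0.  ]
c tool xy cm [-0.14 -9.9   0.01]
d tool xy cm [-0.15  0.1   0.  ]
```

d is home at 62 mm. I'll push a again, since it stopped at 64 mm, and then c.

>>> step_arm(
  increments=[
    {"x": 0,"y": 0,"z": -1.5,"wx": 0,"wy": 0,"wz": 0,"gripper": 0},
    {"x": 0,"y": 0,"z": -1.5,"wx": 0,"wy": 0,"wz": 0,"gripper": 0},
    {"x": 3.3,"y": 0.04,"z": 0,"wx": 0,"wy": 0,"wz": 0,"gripper": 0},
    {"x": 3.3,"y": 0.04,"z": 0,"wx": 0,"wy": 0,"wz": 0,"gripper": 0},
    {"x": 3.3,"y": 0.03,"z": 0,"wx": 0,"wy": 0,"wz": 0,"gripper": 0},
    {"x": 0,"y": 0,"z": 0,"wx": 0,"wy": 0,"wz": 0,"gripper": 0},
    {"x": 0,"y": 0,"z": 1.2,"wx": 0,"wy": 0,"wz": 0,"gripper": 0},
    {"x": 0,"y": 0,"z": 0.8,"wx": 0,"wy": 0,"wz": 0,"gripper": 0},
    {"x": 0,"y": 0,"z": 0.3,"wx": 0,"wy": 0,"wz": 0,"gripper": 0},
    {"x": 0,"y": 0,"z": 0.2,"wx": 0,"wy": 0,"wz": 0,"gripper": 0},
    {"x": 0,"y": 0,"z": 0.2,"wx": 0,"wy": 0,"wz": 0,"gripper": 0},
    {"x": 0,"y": 0,"z": 0.2,"wx": 0,"wy": 0,"wz": 0,"gripper": 0},
    {"x": 0,"y": 0,"z": 0.2,"wx": 0,"wy": 0,"wz": 0,"gripper": 0},
    {"x": 0,"y": 0,"z": 0,"wx": 0,"wy": 0,"wz": 0,"gripper": 0},
    {"x": 0,"y": 0,"z": 0,"wx": 0,"wy": 0,"wz": 0,"gripper": 0},
  ],
)

```text
time_s: 14.05
position: [0.6169, -0.1451, 0.2354]
tool_rot: [[0.212, 0.977, 0.001], [0.977, -0.212, -0.002], [-0.001, 0.001, -1.0]]
ft_force: [-8.7, 1.6, 18.3]
grip_width: -0.0001
```

```bash
python3 -c "
from h import *
st()"
```

```text
t 14.05 tip [ 0.6171 -0.1453  0.062 ] F [-8.7  1.6 18.3] w -0.0001 tilt 0.11
a tool xy cm [ 0.08 -0.1  -0.  ]
b tool xy cm [  0.08 -10.1   -0.02]
c tool xy cm [ -9.92 -10.09  -0.  ]
d tool xy cm [-9.91 -0.1   0.01]
```

>>> step_arm(
  increments=[
    {"x": 0,"y": 0,"z": -1.5,"wx": 0,"wy": 0,"wz": 0,"gripper": 0},
    {"x": 0,"y": 0,"z": -1.5,"wx": 0,"wy": 0,"wz": 0,"gripper": 0},
    {"x": -2.48,"y": -2.52,"z": 0,"wx": 0,"wy": 0,"wz": 0,"gripper": 0},
    {"x": -2.48,"y": -2.52,"z": 0,"wx": 0,"wy": 0,"wz": 0,"gripper": 0},
    {"x": -2.48,"y": -2.52,"z": 0,"wx": 0,"wy": 0,"wz": 0,"gripper": 0},
    {"x": -2.48,"y": -2.52,"z": 0,"wx": 0,"wy": 0,"wz": 0,"gripper": 0},
    {"x": 0,"y": 0,"z": 0,"wx": 0,"wy": 0,"wz": 0,"gripper": 0},
    {"x": 0,"y": 0,"z": 1.2,"wx": 0,"wy": 0,"wz": 0,"gripper": 0},
    {"x": 0,"y": 0,"z": 0.8,"wx": 0,"wy": 0,"wz": 0,"gripper": 0},
    {"x": 0,"y": 0,"z": 0.3,"wx": 0,"wy": 0,"wz": 0,"gripper": 0},
    {"x": 0,"y": 0,"z": 0.2,"wx": 0,"wy": 0,"wz": 0,"gripper": 0},
    {"x": 0,"y": 0,"z": 0.2,"wx": 0,"wy": 0,"wz": 0,"gripper": 0},
    {"x": 0,"y": 0,"z": 0.2,"wx": 0,"wy": 0,"wz": 0,"gripper": 0},
    {"x": 0,"y": 0,"z": 0.1,"wx": 0,"wy": 0,"wz": 0,"gripper": 0},
    {"x": 0,"y": 0,"z": 0,"wx": 0,"wy": 0,"wz": 0,"gripper": 0},
    {"x": 0,"y": 0,"z": 0,"wx": 0,"wy": 0,"wz": 0,"gripper": 0},
  ],
)

```text
time_s: 15.65
position: [0.4979, -0.2196, 0.2353]
tool_rot: [[0.211, 0.977, 0.002], [0.977, -0.211, -0.001], [-0.001, 0.002, -1.0]]
ft_force: [-7.2, 5.5, 25.6]
grip_width: -0.0
```

```bash
python3 -c "
from h import *
st()"
```

```text
t 15.65 tip [ 0.4982 -0.2198  0.0619] F [-7.2  5.5 25.6] w -0.0 tilt 0.12
a tool xy cm [9.87 9.95 0.01]
b tool xy cm [ 9.88 -0.05 -0.01]
c tool xy cm [-0.12 -0.05 -0.  ]
d tool xy cm [-0.13  9.94  0.02]
```

>>> step_arm(
  increments=[
    {"x": 0,"y": 0,"z": -2,"wx": 0,"wy": 0,"wz": 0,"gripper": 0},
    {"x": 0,"y": 0,"z": -3,"wx": 0,"wy": 0,"wz": 0,"gripper": 0},
    {"x": 0,"y": 0,"z": -3,"wx": 0,"wy": 0,"wz": 0,"gripper": 0},
    {"x": 0,"y": -1,"z": -3,"wx": 0,"wy": 0,"wz": 0,"gripper": 0},
    {"x": 0,"y": -1,"z": -3,"wx": 0,"wy": 0,"wz": 0,"gripper": 0},
    {"x": 0,"y": 0,"z": 0,"wx": 0,"wy": 0,"wz": 0,"gripper": 0},
    {"x": 0,"y": 0,"z": 0,"wx": 0,"wy": 0,"wz": 0,"gripper": 0},
  ],
)

```text
time_s: 16.35
position: [0.4782, -0.2157, 0.373]
tool_rot: [[0.212, 0.977, 0.001], [0.977, -0.212, -0.001], [-0.0, 0.001, -1.0]]
ft_force: [-0.2, -0.2, -0.2]
grip_width: -0.0005
```

```bash
python3 -c "
from h import *
st();im=cam('scene');cv2.imwrite('pics/s5.png',cv2.resize(im['color'][120:240,140:300],(800,600),interpolation=2))"
```

```text
t 16.35 tip [ 0.4784 -0.2158  0.1996] F [-0.2 -0.2 -0.2] w -0.0005 tilt 0.07
a tool xy cm [9.910e+00 1.196e+01 1.000e-02]
b tool xy cm [ 9.91  1.97 -0.  ]
c tool xy cm [-0.08  1.96  0.  ]
d tool xy cm [-9.000e-02  1.196e+01  1.000e-02]
```

View pics/s5.png

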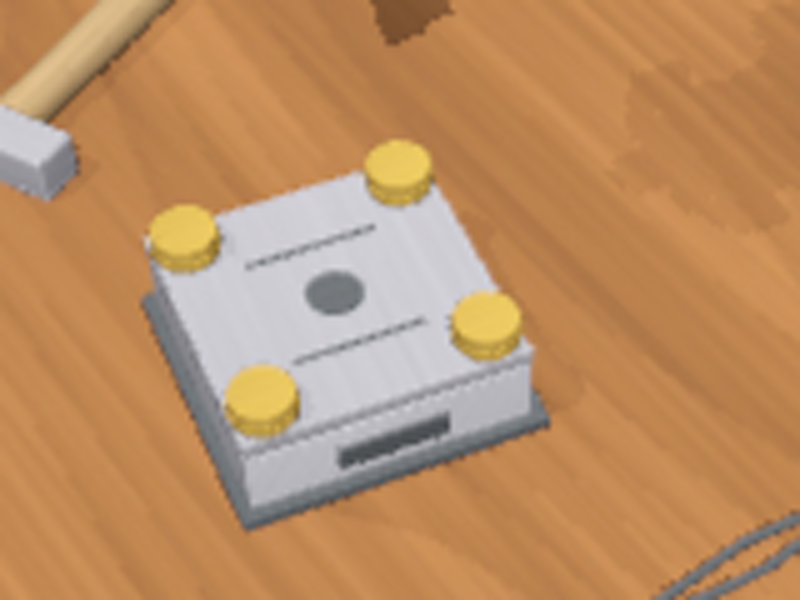

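All four caps are down, at (184,235), (398,170), (486,322) and (262,395). The cover lies flat with no gap, and the arm is clear.

```bash
python3 -c "
from rig import env
print(env.close_job())"
```

```text
the job is handed in; nothing more can be done
None
```

The open press was the right-hand one, and it is now shut; I handed the job in at about 16 s of the 61 s allowed.

- **Levelling:** with the gripper closed, I pushed caps b and d down to about 75 mm, level with a and c.
- **Crosswise pushes:** I pushed a and c home first; they stopped at about 64 and 63 mm, probably the early stop while the cover is tilted. A picture then showed b and d still standing clear. I pushed b and d home to 62 mm, then re-pushed a and c to 62 mm.
- **Last checks:** in the end-of-push readings, the fingertips were within about 0.1 mm of 62 mm at every cap, with upward force readings of 16 to 26 N. The final picture shows the cover flat on its base with no gap. The arm was clear, about 14 cm above the caps, with no outside force on it.

No check failed or disagreed. I judged the cover's height and tilt only from the picture, not by measurement.

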